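Find the high spot of a crank disc with a plunger indicator

TASK

Take the indicator by the blue block on its foot and slide it up to the disc until its plunger rests on the rim and is pressed in by about 3 mm. Then turn the disc by its red crank handle, with the plunger running on the rim, until the rim's single high spot is right under the plunger, and leave it standing there with the plunger still pressed in. Never drive the plunger in to near the end of its 11 mm travel, and leave the bottle, the timer and the screwdriver alone.

Things in the scene. Friction and masses are not known exactly. Their poses are not given: they have to be found in the camera images.
- stand: Run-out stand, fixed to the desk: grey base plate 160 x 330 x 12 mm. Origin on the vertical spindle axis of the disc at desk level; y points along the guide bars from the spindle towards the indicator, x across them, z up. The plate reaches from y = -85 to y = +245 mm.
- spindle_axis (a point): Point on the disc's vertical turning axis at the height of the plunger, 41 mm above the desk. Below the disc's aluminium cover plate (radius 72 mm, top at 55 mm) lies its steel rim, 31 to 51 mm above the desk, radius 65 mm but for one smooth high spot that rises 4 mm (radius 69 mm) and falls away to nothing within 30 degrees on either side.
- disc: The disc with cover plate and crank; origin on its axis at desk level, x towards the crank. Turns any number of turns either way with 0.06 N m of friction and stays where it is left. The cover hides the rim; the angle from crank to high spot differs each time, so it cannot be read from this pose. At the start the high spot is at least 40 degrees from the plunger.
- crank_grip (a point): Middle of the red crank handle, a freely spinning upright sleeve of diameter 14 mm, from 60 to 98 mm above the desk (this point at 79 mm), 45 mm from the spindle axis. It can be carried round a full circle by a hand that does not turn.
- indicator_grip (a point): Middle of the blue upright block on the indicator's sliding foot: 16 mm wide along stand x, 14 mm along stand y, 27 to 77 mm above the desk (this point at 57 mm), 104 mm behind the resting plunger tip (stand +y). Pushed towards the disc (stand -y) it slides against about 11 N of friction and stays where it is left, even with the plunger pressed in; the way is 50 mm long.
- dial (a point): Centre of the indicator's round dial, radius 24 mm, face up 50 mm above the desk, 54 mm nearer the disc than the blue block. With the plunger out, its black needle points at the red mark, straight away from the disc; seen from above it turns clockwise by one mark, a tenth of a turn, per mm that the plunger is pressed in.
- plunger_tip (a point): Foremost point of the plunger's steel ball tip (radius 4 mm), 41 mm above the desk on the line through the spindle axis along stand y. The plunger can be pressed in 11 mm; its spring pushes with 1 N when out and 0.8 N more per mm; it rubs little on the rim. At the start it is 13 to 35 mm clear of the rim. Resting on the rim, its distance from the spindle axis is the rim's radius there.
- bottle_mid (a point): Middle of a white reagent bottle with blue cap, 48 mm diameter, 104 mm tall (point at 52 mm), standing beside the stand. Not to be moved.
- timer: White bench timer with three keys, 68 x 64 x 19 mm, lying beside the stand; origin under its middle. Not to be moved.
- screwdriver: Small screwdriver with red handle, 147 mm long along its y, 19 mm thick, lying beside the stand; origin under its middle. Not to be moved.

How it is judged:
On the way, in this order (a step that is already met when the one before it is completed fails the run):
1. the plunger rests on the round part of the rim, pressed in 1.5 to 4.5 mm (y of plunger_tip in the frame of indicator_grip between -0.1025 and -0.0995 m and horizontal distance between plunger_tip and spindle_axis below 0.0662 m), for 0.2 s.
2. the disc is turned so that the high spot is under the plunger, the plunger pressed in by it (y of plunger_tip in the frame of indicator_grip above -0.0995 m and horizontal distance between plunger_tip and spindle_axis above 0.0682 m), for 0.2 s.
At the end, for the whole second after the job is handed in: The plunger stands on the rim's high spot: the tip is more than 68.2 mm from the spindle axis (the high spot's top is at 69 mm, so within about 12 degrees of it), with the plunger pressed in 4.5 to 9.2 mm, everything let go and at rest (all of step 2 and y of plunger_tip in the frame of indicator_grip below -0.0948 m and angular speed of disc below 0.05 rad/s); the robot touches nothing.
It fails at once if the plunger is driven in more than 9.2 mm (its tip then stands less than 94.8 mm before the middle of the blue block) (y of plunger_tip in the frame of indicator_grip above -0.0948 m).
It fails at once if a bystander is moved by more than 15 mm (distance of any of bottle_mid, timer, screwdriver from where it was at the start of the episode above 0.015 m).
It also fails if it takes over 72 s, if anything falls off the work surface, if the arm or the gripper's body presses on something with over 40 N, if the wrist force passes 120 N, or if a joint passes its speed limit or range.

ROBOT

A 7-joint arm with a two-finger parallel gripper is mounted at the origin on a cart in front of the work surface, level with it; the furniture and walls round the work are solid. World frame = base frame: x ahead of the robot, y to its left, z up, the work surface at z = 0. Lengths are in m, angles in rad, forces in N, time in s.
With the tool pointing down it reaches from about 0.35 to 0.9 m from the base axis. Payload 8.1 kg.
Tool frame: the origin (TCP) lies midway between the tips of the shut fingers; the grasp point (between the pads) lies 19 mm behind it; z points along the fingers, y is the direction in which the jaws open and shut (so a half turn about z gives the same grasp; the last joint's range is limited). The gripper opens to 92 mm and grips with 3 to 60 N. Pads are 19 mm wide; open, the fingers measure 130 mm over their backs; the gripper's body (75 mm by 190 mm) begins 47 mm behind the grasp point.
Start: joints at [1.223, 0.434, 0.025, 1.573, -0.012, 1.134, -0.075], TCP at [0.151, -0.606, 0.227] pointing down, gripper open.
Joint ranges: [-2.62, 2.62], [-0.44, 2.09], [-1.27, 1.32], [0.08, 2.57], [-1.32, 4.46], [0.12, 2], [-2.74, 2.74]. Speed limits (rad/s): [2.22, 2.22, 3.01, 3.01, 3.14, 3.14, 3.14].

INTERFACE

Orientations are given as a rotation vector (axis times angle).
In Python, from cell import readout, imaging, arm gives the robot as it stands.
- The arm moves only by the tool send_rows, never from a script. Its arguments are lists of equal length, an entry for each row: "claw": the gripper command: -1 is fully open, 1 is shut, values between are in proportion; "delta_pos": the shift along the tool's x, y, z as a fraction of full scale, a list of three; "dr": the turn, a rotation vector about the tool's x, y, z as a fraction of full scale, a list of three. In form: {"claw": [claw, ...], "delta_pos": [[dx, dy, dz], ...], "dr": [[ax, ay, az], ...]}. A call has exactly 5 rows; each row is the pose to reach, as a shift and turn from the pose commanded when the call began, along the tool's axes at that moment; what a row does not reach only later rows make up. Full scale, the value 1, is 250 mm for a shift and 2 rad for a turn. A row lasts 1/10 s, in which the tool goes at most 50 mm and 8.59 degrees, less where a joint would pass 70% of its speed; a pose out of reach is approached as far as the arm can. A call with a number of a shift or a turn outside -1 to 1 is refused whole. A call with a gripper value outside its range is refused whole. The fingers move at their own pace and stop on an object; "force" is the grip in N (left out, the last holds). Time passes only in rows, so rows that repeat a pose let the fingers close, or fill a call up. It gives the time, the measured TCP pose, the force and the opening at its end, in the units of the state.
- readout.observe(): the state, without advancing time (a new reading comes with each control period).
- imaging.get_image(name): name is "side" or "top"; returns (picture, depth): 400x640x3 uint8, blue, green, red; 400x640 float32, m along the optical axis (not along the pixel's ray), 0 where there is no reading.
- imaging.get_calibration(name): a dict with "vfov" (degrees; the focal length in pixels is half the picture's height over the tangent of half this angle, whatever the lens; pixels are square), "cx", "cy" (the principal point, pixels), "extrinsics" (4x4, takes a point from world to camera coordinates). Camera axes: x right, y down, z forward; pixel columns grow to the right and rows downward; lengths in m; the calibration is good to about 2 mm. A picture is of the moment at which its call begins. get_calibration takes no time and is no camera call.
- arm.sign_off(): hands the job in, once; it reports no verdict.
The state is a dict: "clock": time; "joints": joint angles; "dq": joint speeds; "joint_efforts": joint torques, N m; "position": TCP position; "ee_rot": TCP orientation; "force": force on the tool from outside, world axes, zero at the start; "ft_torque": the same for the moment, N m; "width": opening from 0.0 (shut) to 1.0 (fully open).
Only numpy, scipy, OpenCV 4.12 (cv2) and the standard library are available. Lean on these libraries where they do the work, as an engineer would, in place of code of your own. Each camera call takes 0.05 s, during which the arm holds its last target.

## Working session

There is one attempt and no reset: what is moved stays moved. The work goes in short steps, Python scripts to look and compute and a tool call to move; the robot and the scene stay as the last step left them, time stands still between calls to the robot, and variables do not carry over. Pictures are saved under pics/ and viewed, and the job is handed in when it is done.

Besides the shell and the picture viewer there is one more tool, called after "Call:" as a command line: name --argument value ..., lists and objects as JSON in quotes. send_rows: Moves the arm, as the interface text tells. Its arguments: {"type":"object","properties":{"claw":{"type":"array","items":{"type":"number"}},"delta_pos":{"type":"array","items":{"type":"array","items":{"type":"number","minimum":-1,"maximum":1}}},"dr":{"type":"array","items":{"type":"array","items":{"type":"number","minimum":-1,"maximum":1}}},"force":{"type":"number"}},"required":["claw","delta_pos","dr"]}

```bash
mkdir -p pics; ls
python3 - <<'E'
from cell import readout, imaging
import cv2,numpy as np
print(readout.observe())
for n in ("side","top"):
    p,d=imaging.get_image(n); cv2.imwrite(f"pics/{n}0.png",p); np.save(f"pics/{n}0.npy",d); print(n,imaging.get_calibration(n))
E
```

```text
pics
{'clock': 0.0, 'joints': array([ 1.22340369,  0.43520288,  0.02496445,  1.57409864, -0.01158072,
        1.1340122 , -0.07512464]), 'dq': array([-0.00187359, -0.00070813,  0.00046333, -0.00078545,  0.00139764,
       -0.00044103,  0.00103503]), 'joint_efforts': array([-1.27136675e-03, -6.67854595e+01,  9.84739959e-01, -3.14460325e+01,
       -6.05982752e-02,  4.30515117e-02,  1.58297139e-04]), 'position': array([ 0.15128886, -0.60587925,  0.22595678]), 'ee_rot': array([-3.11657881e+00, -3.83249830e-01,  5.44380082e-04]), 'force': array([-0.38038469,  0.63294223, -0.60258431]), 'ft_torque': array([-0.01222266, -0.01260587,  0.00720463]), 'width': 1.000456156217325}
side {'vfov': 52.39899353332997, 'cx': 314.7608544568628, 'cy': 205.6217646346815, 'extrinsics': array([[ 0.99781963, -0.0657811 ,  0.00536898, -0.55193358],
       [-0.01758044, -0.34331857, -0.93905446,  0.15489357],
       [ 0.06361531,  0.93691259, -0.34372647,  0.64952476],
       [ 0.        ,  0.        ,  0.        ,  1.        ]])}
top {'vfov': 43.02697674775001, 'cx': 318.7399647407241, 'cy': 202.39363620361925, 'extrinsics': array([[-0.00552811, -0.99987151,  0.01504693,  0.20053473],
       [-0.99582684,  0.00413375, -0.09116913,  0.58167026],
       [ 0.09109521, -0.01548813, -0.99572174,  0.90582883],
       [ 0.        ,  0.        ,  0.        ,  1.        ]])}
```

View pics/top0.png

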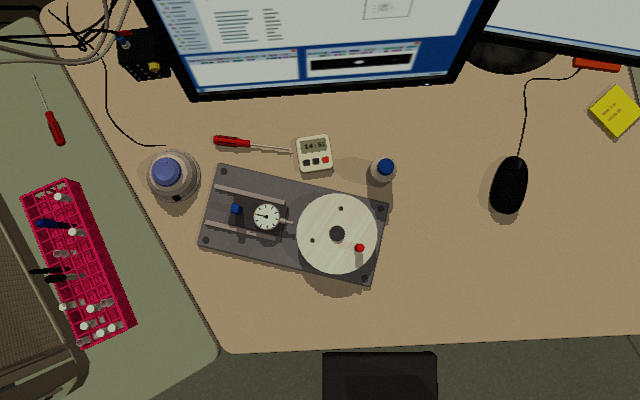

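View pics/side0.png

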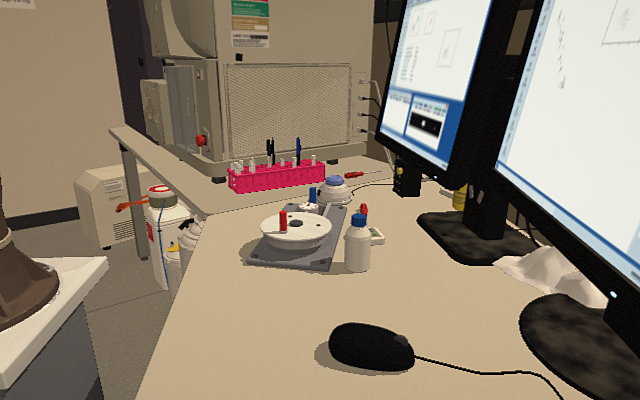

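The top view shows the disc near (337,233), the crank near (360,248), the dial near (266,217) and the blue block near (236,209). I'll enlarge that area.

```bash
cat > h.py <<'E'
import numpy as np,cv2
from cell import readout,imaging,arm
def cal(n):
    c=imaging.get_calibration(n); f=200/np.tan(np.radians(c["vfov"]/2)); return f,c["cx"],c["cy"],np.array(c["extrinsics"])
def ray(n,u,v,z):
    f,cx,cy,E=cal(n); R,t=E[:3,:3],E[:3,3]
    o=-R.T@t; d=R.T@np.array([(u-cx)/f,(v-cy)/f,1]); return o+d*(z-o[2])/d[2]
def proj(n,P):
    f,cx,cy,E=cal(n); p=E[:3,:3]@np.asarray(P)+E[:3,3]; return cx+f*p[0]/p[2],cy+f*p[1]/p[2]
def crop(p,u0,v0,w,h,s,name):
    cv2.imwrite(f"pics/{name}.png",cv2.resize(p[v0:v0+h,u0:u0+w],None,fx=s,fy=s,interpolation=cv2.INTER_CUBIC))
E
python3 - <<'E'
from h import *
p=cv2.imread("pics/top0.png")
crop(p,195,150,200,145,4,"c0")
crop(p,225,190,65,50,12,"c1")
E
```

```text
(no output)
```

View pics/c0.png

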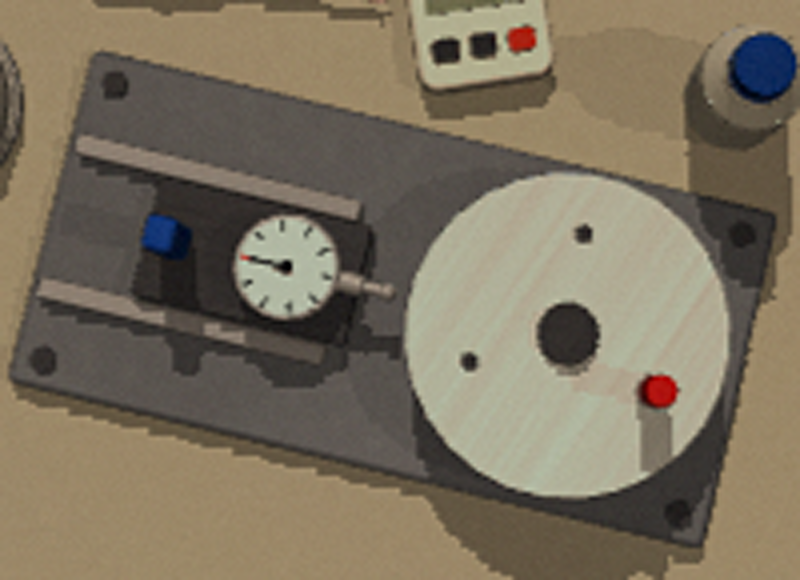

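View pics/c1.png

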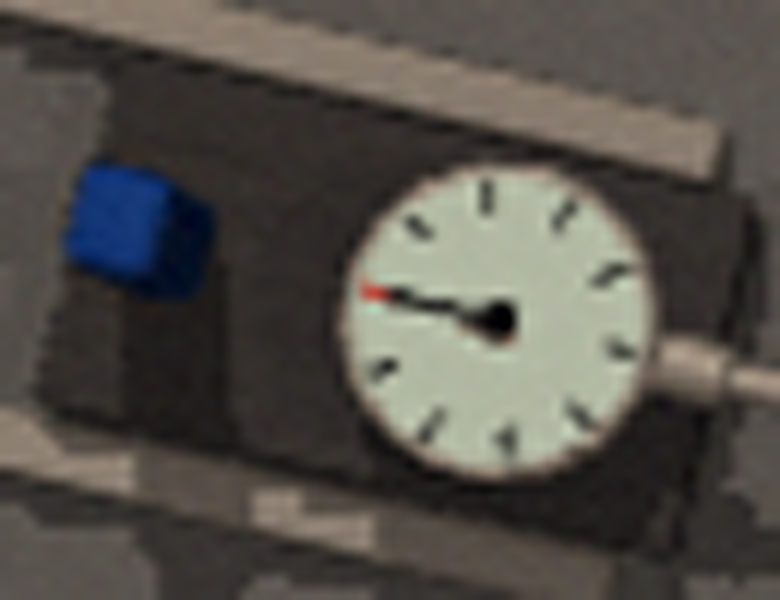

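Run:
```python
from h import *
a=lambda u,v,z:ray("top",195+(u+.5)/4-.5,150+(v+.5)/4-.5,z)
b=lambda u,v,z:ray("top",225+(u+.5)/12-.5,190+(v+.5)/12-.5,z)
S=a(567,334.5,.055);print("spindle",S, "r",np.linalg.norm(a(405,334,.055)-a(729,334,.055))/2)
C=[a(u,v,.012) for u,v in[(97,52),(776,215),(703,546),(12,382)]]
for c in C:print("corner",c)
for i in range(4):print(np.linalg.norm(C[i]-C[(i+1)%4]))
yd=(C[0]-C[1]+C[3]-C[2])[:2];yd/=np.linalg.norm(yd);print("ydir",yd,np.degrees(np.arctan2(yd[1],yd[0])))
xd=np.array([yd[1],-yd[0]])
S2=np.mean(C,axis=0)[:2]-yd*.08;print("spindle from plate",S2)
K=a(660,390,.098);D=b(498,320,.05);B=b(117,226,.077)
for n,q in(("crank",K),("dial",D),("block",B)):
  r=q[:2]-S2; r1=q[:2]-S[:2];print(n,q,"stand x,y",r@xd,r@yd,"from disc:",r1@xd,r1@yd,np.linalg.norm(r1))
d=np.load("pics/top0.npy");
print(d[233,350],d[209,235])
f,cx,cy,E=cal("top")
for u,v in((350,225),(235,209),(266,212),(385,167)):
  c=np.array([(u-cx)/f*d[v,u],(v-cy)/f*d[v,u],d[v,u]]);print(u,v,E[:3,:3].T@(c-E[:3,3]))
for u,v,z in((385,167,.104),(314,153,.019),(230,142,.0),):print(ray("top",u,v,z))
```

```text
spindle [0.52503002 0.16732858 0.055     ] r 0.07159164170140922
corner [0.65921723 0.38370834 0.012     ]
corner [0.5814513  0.06723684 0.012     ]
corner [0.42909462 0.1035733  0.012     ]
corner [0.50581242 0.4207918  0.012     ]
0.32588610156827547
0.1566298117321642
0.32636359289526373
0.1578233809903866
ydir [0.23684794 0.97154673] 76.29942256821805
spindle from plate [0.52494606 0.16610383]
crank [0.50026757 0.13062208 0.098     ] stand x,y -0.01557252980599191 -0.04031722721594392 from disc: -0.015364026878573555 -0.04152701924297824 0.04427806058458541
dial [0.5560752  0.29195397 0.05      ] stand x,y 0.000436065317215919 0.12964216762885614 from disc: 0.0006445682446342738 0.1284323756018218 0.12843399305070846
block [0.5681225  0.34432839 0.077     ] stand x,y -0.00026418351577056436 0.18337973832512303 from disc: -5.5680588352209585e-05 0.1821699462980887 0.18216995480752704
0.8959043 0.87213415
350 225 [0.53938318 0.14324696 0.05726864]
235 209 [0.56676945 0.34259541 0.08036231]
266 212 [0.56356491 0.29204289 0.05016456]
385 167 [0.63462758 0.08688401 0.10694092]
[0.63510366 0.08644811 0.104     ]
[0.67563114 0.20594286 0.019     ]
[0.7008524  0.36531225 0.        ]
```

```bash
cat >> h.py <<'E'
from scipy.spatial.transform import Rotation as Ro
S=np.array([.525,.1667]); yd=np.array([.2368,.9716]); xd=np.array([yd[1],-yd[0]])
def W(x,y,z): p=S+x*xd+y*yd; return np.array([p[0],p[1],z])
def plan(P,yaw=None):
    """yaw: world angle (deg) of tool y axis, tool down"""
    s=readout.observe(); R=Ro.from_rotvec(s["ee_rot"]); d=R.inv().apply(np.asarray(P)-s["position"])/.25
    out=[np.round(d,4)]
    if yaw is not None:
        a=np.radians(yaw); y=np.array([np.cos(a),np.sin(a),0]); z=np.array([0,0,-1.]); T=Ro.from_matrix(np.stack([np.cross(y,z),y,z],1))
        out.append(np.round((R.inv()*T).as_rotvec()/2,4))
    print("t",s["clock"],"pos",s["position"].round(4),"F",s["force"].round(1),"w",round(s["width"],3),"->",np.round(P,4)); print(*out)
E
python3 - <<'E'
from h import *
plan([.47,-.25,.22],-13.7)
plan(W(0,.1825,.2),-13.7)
E
```

```text
t 0.1 pos [ 0.1513 -0.606   0.226 ] F [0.1 0.4 0.5] w 0.995 -> [ 0.47 -0.25  0.22]
[ 1.5818 -1.0726  0.0254] [-7.000e-04 -3.000e-04 -5.435e-01]
t 0.1 pos [ 0.1513 -0.606   0.226 ] F [0.1 0.4 0.5] w 0.995 -> [0.5682 0.344  0.2   ]
[ 2.5386 -3.2826  0.1083] [-7.000e-04 -3.000e-04 -5.435e-01]
```

Call:
send_rows --claw '[0, 0, 0, 0, 0]' --delta_pos '[[0.16, -0.11, 0], [0.32, -0.22, 0], [0.48, -0.33, 0.01], [0.64, -0.44, 0.01], [0.8, -0.54, 0.01]]' --dr '[[0, 0, -0.07], [0, 0, -0.14], [0, 0, -0.21], [0, 0, -0.28], [0, 0, -0.35]]' --force 30

```text
clock: 0.6
position: [0.3135, -0.425, 0.224]
ee_rot: [-2.793, -1.437, 0.0]
force: [0.6, -0.8, 0.1]
width: 0.613
```

Run:
```python
from h import *
plan([.47,-.23,.22],-13.7)
plan([.5,-.1,.22],-13.7)
plan(W(0,.1825,.2),-13.7)
```

```text
t 0.6 pos [ 0.3135 -0.425   0.224 ] F [ 0.6 -0.8  0.1] w 0.613 -> [ 0.47 -0.23  0.22]
[0.9985 0.0559 0.0161] [-0.0003 -0.     -0.1906]
t 0.6 pos [ 0.3135 -0.425   0.224 ] F [ 0.6 -0.8  0.1] w 0.613 -> [ 0.5  -0.1   0.22]
[ 1.4913 -0.1487  0.0162] [-0.0003 -0.     -0.1906]
t 0.6 pos [ 0.3135 -0.425   0.224 ] F [ 0.6 -0.8  0.1] w 0.613 -> [0.5682 0.344  0.2   ]
[ 3.0951 -0.959   0.0966] [-0.0003 -0.     -0.1906]
```

Call:
send_rows --claw '[0, 0, 0, 0, 0]' --delta_pos '[[0.2, 0.01, 0], [0.4, 0.02, 0], [0.6, 0.03, 0], [0.8, 0.04, 0], [1, 0.05, 0.01]]' --dr '[[0, 0, -0.04], [0, 0, -0.08], [0, 0, -0.12], [0, 0, -0.16], [0, 0, -0.19]]'

```text
clock: 1.1
position: [0.4701, -0.2304, 0.2219]
ee_rot: [2.474, 1.935, 0.0]
force: [1.9, -0.7, 1.1]
width: 0.501
```

Run:
```python
from h import *
plan(W(0,.1825,.2),-13.7)
```

```text
t 1.1 pos [ 0.4701 -0.2304  0.2219] F [ 1.9 -0.7  1.1] w 0.501 -> [0.5682 0.344  0.2   ]
[ 2.3245 -0.1725  0.0869] [ 0.0002  0.0001 -0.0021]
```

Call:
send_rows --claw '[0, 0, 0, 0, 0]' --delta_pos '[[0.2, -0.015, 0], [0.4, -0.03, 0], [0.6, -0.045, 0], [0.8, -0.06, 0.01], [1, -0.075, 0.01]]' --dr '[[0, 0, 0], [0, 0, 0], [0, 0, 0], [0, 0, 0], [0, 0, -0.002]]'

```text
clock: 1.6
position: [0.5114, 0.0161, 0.2189]
ee_rot: [-2.474, -1.937, 0.001]
force: [1.1, 0.1, 0.2]
width: 0.5
```

Call:
send_rows --claw '[0, 0, 0, 0, 0]' --delta_pos '[[0.2, -0.015, 0], [0.4, -0.03, 0], [0.6, -0.045, 0], [0.8, -0.06, 0.02], [1, -0.075, 0.04]]' --dr '[[0, 0, 0], [0, 0, 0], [0, 0, 0], [0, 0, 0], [0, 0, 0]]'

```text
clock: 2.1
position: [0.5534, 0.2621, 0.209]
ee_rot: [2.474, 1.936, -0.001]
force: [1.1, 0.3, -0.5]
width: 0.502
```

Run:
```python
from h import *
plan(W(0,.1825,.12),-13.7)
```

```text
t 2.1 pos [0.5534 0.2621 0.209 ] F [ 1.1  0.3 -0.5] w 0.502 -> [0.5682 0.344  0.12  ]
[ 0.3326 -0.021   0.3557] [ 0.      0.0002 -0.0017]
```

Call:
send_rows --claw '[0, 0, 0, 0, 0]' --delta_pos '[[0.18, -0.01, 0.05], [0.333, -0.021, 0.1], [0.333, -0.021, 0.25], [0.333, -0.021, 0.356], [0.333, -0.021, 0.356]]' --dr '[[0, 0, 0], [0, 0, 0], [0, 0, -0.002], [0, 0, -0.002], [0, 0, -0.002]]'

```text
clock: 2.6
position: [0.5658, 0.3406, 0.1157]
ee_rot: [-2.469, -1.943, 0.013]
force: [-0.2, 0.6, -0.3]
width: 0.497
```

Run:
```python
from h import *
plan(W(0,.1825,.044),-13.7)
d=np.load("pics/top0.npy");f,cx,cy,E=cal("top")
for u,v in((225,190),(250,196),(222,226),(260,234)):
  c=np.array([(u-cx)/f*d[v,u],(v-cy)/f*d[v,u],d[v,u]]);q=E[:3,:3].T@(c-E[:3,3]);print(q, (q[:2]-S)@xd)
p,_=imaging.get_image("top");crop(p,195,150,200,145,4,"c2")
p,_=imaging.get_image("side");crop(p,230,140,170,130,4,"s2")
```

```text
t 2.6 pos [0.5658 0.3406 0.1157] F [-0.2  0.6 -0.3] w 0.497 -> [0.5682 0.344  0.044 ]
[0.0174 0.0075 0.2868] [-0.0026  0.0031  0.0009]
[0.60659998 0.37012422 0.02136911] 0.03111168691940493
[0.59519565 0.32397878 0.02248756] 0.03095847668781597
[0.54028065 0.37457704 0.02292684] -0.034378599958450766
[0.52532954 0.3051902  0.02336315] -0.03247429444106393
```

View pics/c2.png

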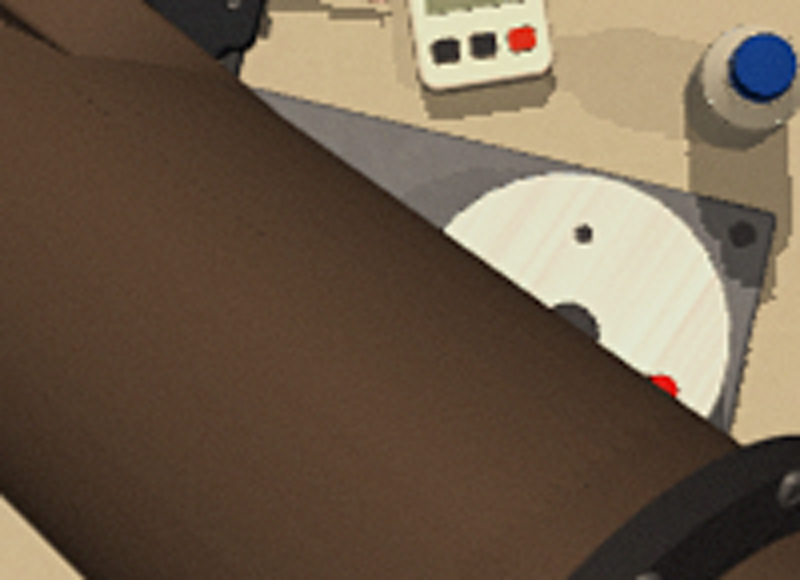

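View pics/s2.png

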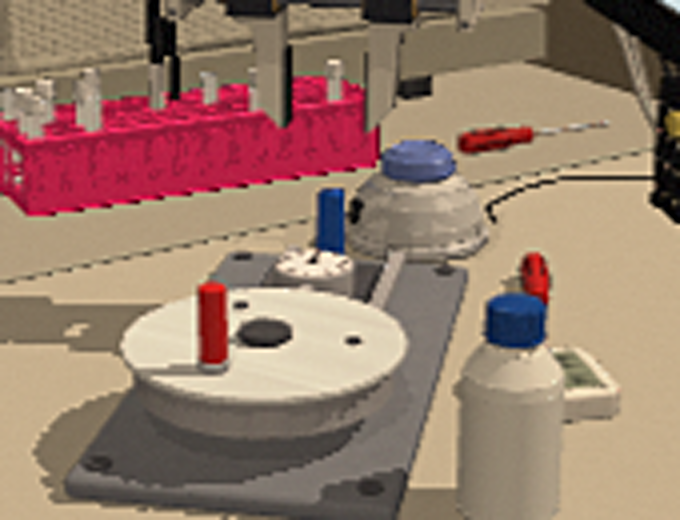

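Bars are only 23 mm high, so the fingertips at 44 mm clear them. The side view shows the open fingers above and astride the blue block. Descending.

Run:
```python
from h import *
plan(W(0,.1825,.044),-13.7)
```

```text
t 2.7 pos [0.5681 0.3422 0.1205] F [0.1 0.4 1.1] w 0.497 -> [0.5682 0.344  0.044 ]
[ 0.0075 -0.001   0.3058] [-0.0004  0.0003  0.0004]
```

Call:
send_rows --claw '[0, 0, 0, 0, 0]' --delta_pos '[[0.005, 0, 0.08], [0.005, 0, 0.16], [0.005, 0, 0.24], [0.005, 0, 0.305], [0.005, 0, 0.305]]' --dr '[[0, 0, 0], [0, 0, 0], [0, 0, 0], [0, 0, 0], [0, 0, 0]]'

```text
clock: 3.2
position: [0.5682, 0.3428, 0.0433]
ee_rot: [2.47, 1.941, -0.003]
force: [0.3, 0.4, -0.2]
width: 0.499
```

Call:
send_rows --claw '[1, 1, 1, 1, 1]' --delta_pos '[[0, 0, 0], [0, 0, 0], [0, 0, 0], [0, 0, 0], [0, 0, 0]]' --dr '[[0, 0, 0], [0, 0, 0], [0, 0, 0], [0, 0, 0], [0, 0, 0]]' --force 30

```text
clock: 3.7
position: [0.5689, 0.3438, 0.0448]
ee_rot: [2.47, 1.942, 0.002]
force: [-0.2, -1.6, 3.0]
width: 0.174
```

Run:
```python
from h import *
plan(W(0,.1825,.044),-13.7)
p,_=imaging.get_image("side");crop(p,230,140,170,130,4,"s3")
```

```text
t 3.7 pos [0.5689 0.3438 0.0448] F [-0.2 -1.6  3. ] w 0.174 -> [0.5682 0.344  0.044 ]
[ 0.0001 -0.0028  0.0031] [ 0.0004 -0.0004  0.0004]
```

View pics/s3.png

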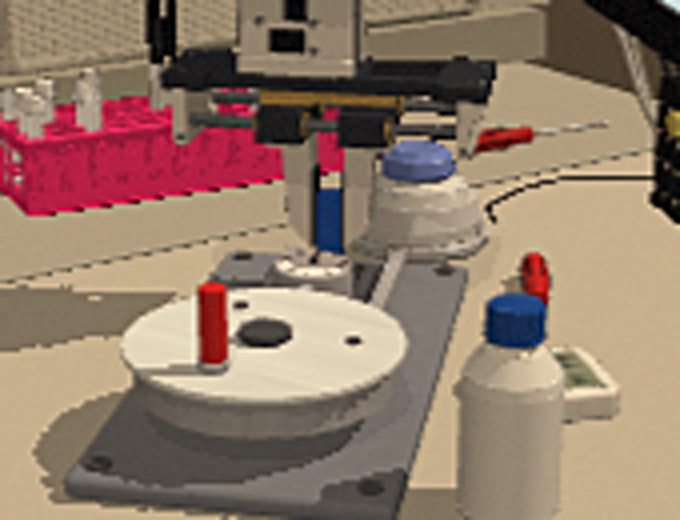

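The block is gripped (width 16 mm). Sliding it 16 mm towards the disc, slowly.

Call:
send_rows --claw '[1, 1, 1, 1, 1]' --delta_pos '[[-0.012, 0, 0], [-0.024, 0, 0], [-0.036, 0, 0], [-0.048, 0, 0], [-0.054, 0, 0]]' --dr '[[0, 0, 0], [0, 0, 0], [0, 0, 0], [0, 0, 0], [0, 0, 0]]'

```text
clock: 4.25
position: [0.5664, 0.3339, 0.0448]
ee_rot: [-2.466, -1.942, -0.009]
force: [6.2, 10.5, -4.1]
width: 0.171
```

Call:
send_rows --claw '[1, 1, 1, 1, 1]' --delta_pos '[[-0.005, 0, 0], [-0.01, 0, 0], [-0.01, 0, 0], [-0.01, 0, 0], [-0.01, 0, 0]]' --dr '[[0, 0, 0], [0, 0, 0], [0, 0, 0], [0, 0, 0], [0, 0, 0]]'

```text
clock: 4.75
position: [0.5657, 0.3314, 0.0448]
ee_rot: [-2.466, -1.942, -0.009]
force: [4.8, 8.6, -3.1]
width: 0.17
```

Run:
```python
from h import *
plan(W(0,.166,.044),-13.7)
s=readout.observe();print((s["position"][:2]-S)@yd)
p,_=imaging.get_image("side");crop(p,290,190,40,30,20,"s4")
```

```text
t 4.75 pos [0.5657 0.3314 0.0448] F [ 4.8  8.6 -3.1] w 0.17 -> [0.5643 0.328  0.044 ]
[-0.0146 -0.0024  0.0032] [ 0.0008 -0.003   0.0011]
0.16966641933696333
```

View pics/s4.png

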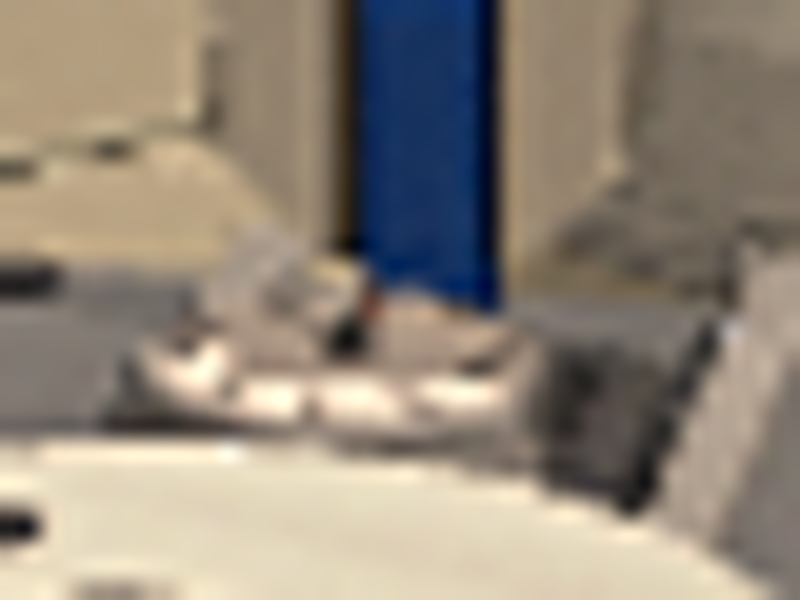

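Call:
send_rows --claw '[1, 1, 1, 1, 1]' --delta_pos '[[-0.007, 0, 0], [-0.014, 0, 0], [-0.014, 0, 0], [-0.014, 0, 0], [-0.014, 0, 0]]' --dr '[[0, 0, 0], [0, 0, 0], [0, 0, 0], [0, 0, 0], [0, 0, 0]]'

```text
clock: 5.3
position: [0.5651, 0.3286, 0.0448]
ee_rot: [-2.466, -1.942, -0.01]
force: [6.4, 11.6, -5.6]
width: 0.17
```

Run:
```python
from h import *
plan(W(0,.166,.044),-13.7)
s=readout.observe();print((s["position"][:2]-S)@yd)
p,_=imaging.get_image("side");crop(p,290,190,40,30,20,"s5")
```

```text
t 5.3 pos [0.5651 0.3286 0.0448] F [ 6.4 11.6 -5.6] w 0.17 -> [0.5643 0.328  0.044 ]
[-0.0031 -0.0025  0.0033] [ 0.0009 -0.0035  0.0012]
0.16679465595093068
```

View pics/s5.png

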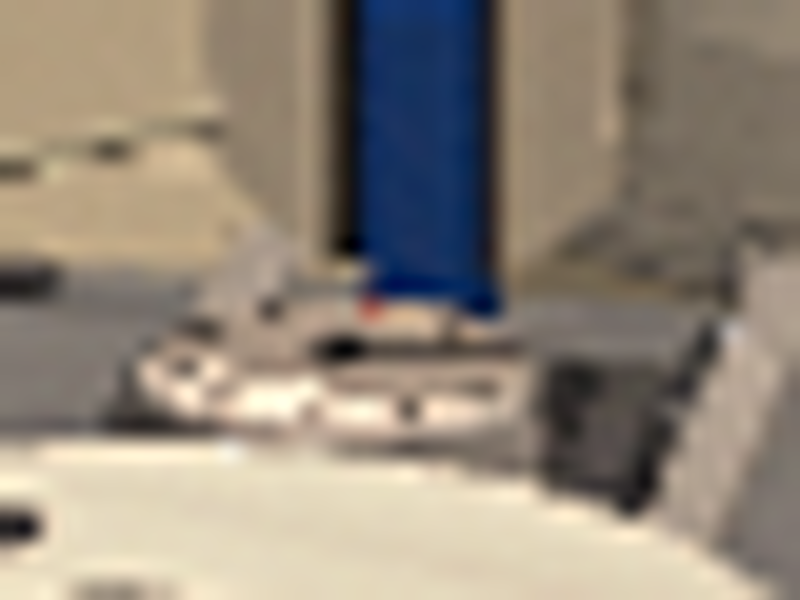

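The needle now points right, about 2.5 marks, so the press is near 2.5 mm. I'll relax the push, let go and check from above.

Call:
send_rows --claw '[1, 1, 0.5, 0.2, 0]' --delta_pos '[[0.006, 0, 0], [0.012, 0, 0], [0.012, 0, 0], [0.012, 0, 0], [0.012, 0, 0]]' --dr '[[0, 0, 0], [0, 0, 0], [0, 0, 0], [0, 0, 0], [0, 0, 0]]'

```text
clock: 5.85
position: [0.5642, 0.3269, 0.0437]
ee_rot: [2.47, 1.942, -0.002]
force: [-0.6, -0.2, 0.4]
width: 0.373
```

Call:
send_rows --claw '[0, 0, 0, 0, 0]' --delta_pos '[[0, 0, 0], [0, 0, -0.1], [0, 0, -0.3], [0, 0, -0.5], [0, 0, -0.5]]' --dr '[[0, 0, 0], [0, 0, 0], [0, 0, 0], [0, 0, 0], [0, 0, 0]]'

```text
clock: 6.35
position: [0.5673, 0.3305, 0.1766]
ee_rot: [2.469, 1.942, 0.018]
force: [0.2, 0.6, -1.0]
width: 0.499
```

Run:
```python
from h import *
K=np.array([.5003,.1306])
plan([K[0],K[1],.17],-13.7)
r=K-S;print(r@xd,r@yd)
p,_=imaging.get_image("side");crop(p,290,190,40,30,20,"s6")
```

```text
t 6.35 pos [0.5673 0.3305 0.1766] F [ 0.2  0.6 -1. ] w 0.499 -> [0.5003 0.1306 0.17  ]
[-0.8404 -0.0718  0.0188] [ 0.0037 -0.0043  0.0005]
-0.015450040000000055 -0.04092372000000001
```

View pics/s6.png

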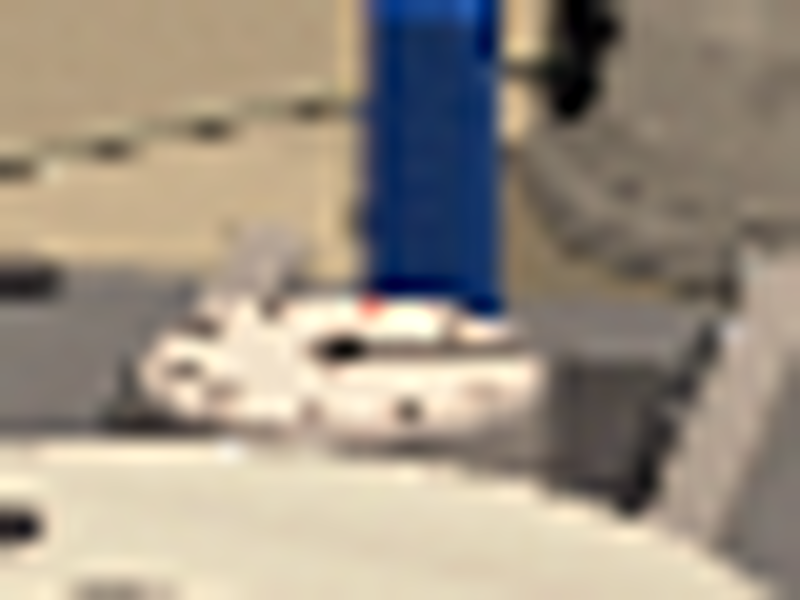

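Call:
send_rows --claw '[0, 0, 0, 0, 0]' --delta_pos '[[-0.2, -0.018, 0], [-0.4, -0.036, 0], [-0.6, -0.054, 0], [-0.8, -0.072, 0.01], [-0.84, -0.072, 0.02]]' --dr '[[0, 0, 0], [0, 0, 0], [0, 0, 0], [0, 0, 0], [0, 0, 0]]'

```text
clock: 6.9
position: [0.4951, 0.121, 0.1625]
ee_rot: [2.474, 1.934, -0.009]
force: [0.6, -0.8, -0.2]
width: 0.499
```

Run:
```python
from h import *
p,_=imaging.get_image("top");crop(p,225,180,90,65,8,"c6"); cv2.imwrite("pics/t6.png",p)
plan([.5003,.1306,.064],-13.7)
```

```text
t 6.95 pos [0.4957 0.1218 0.1624] F [ 0.4 -1.8 -0.5] w 0.501 -> [0.5003 0.1306 0.064 ]
[0.0407 0.0103 0.3934] [-0.0011  0.0024 -0.0024]
```

View pics/c6.png

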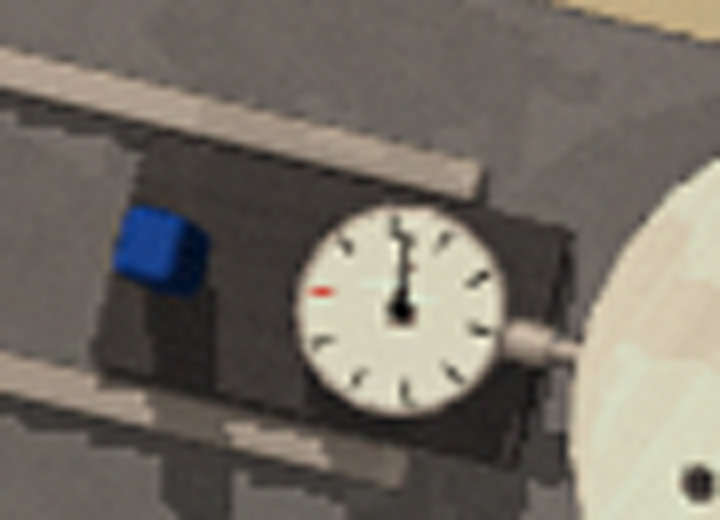

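View pics/t6.png

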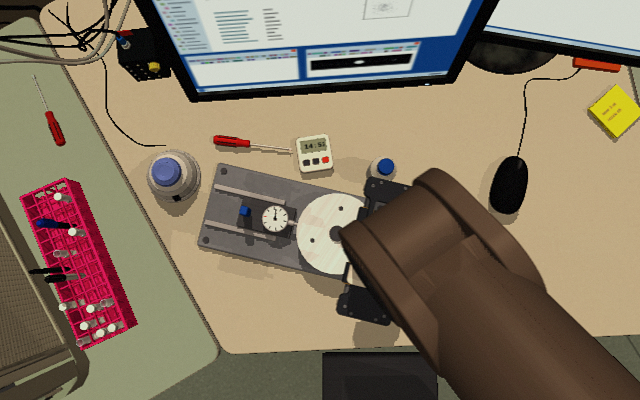

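The needle stands about 80° clockwise of the red mark, so the plunger is pressed about 2.2 mm, within the 1.5–4.5 window. The dial stays visible with the arm at the crank. Now for the crank.

Call:
send_rows --claw '[0, 0, 0, 0, 0]' --delta_pos '[[0.018, 0, 0], [0.018, 0, 0.05], [0.018, 0, 0.1], [0.018, 0, 0.1], [0.018, 0, 0.1]]' --dr '[[0, 0, 0], [0, 0, 0], [0, 0, 0], [0, 0, 0], [0, 0, 0]]'

```text
clock: 7.45
position: [0.4981, 0.1329, 0.1382]
ee_rot: [-2.467, -1.943, 0.002]
force: [0.1, 0.1, 0.2]
width: 0.5
```

Run:
```python
from h import *
p,_=imaging.get_image("side");crop(p,230,140,130,95,6,"s7")
plan([.5003,.1306,.064],-13.7)
```

```text
t 7.5 pos [0.4985 0.1328 0.1387] F [1.1 0.4 0.6] w 0.504 -> [0.5003 0.1306 0.064 ]
[-0.0069  0.0095  0.299 ] [-0.0004  0.      0.0011]
```

View pics/s7.png

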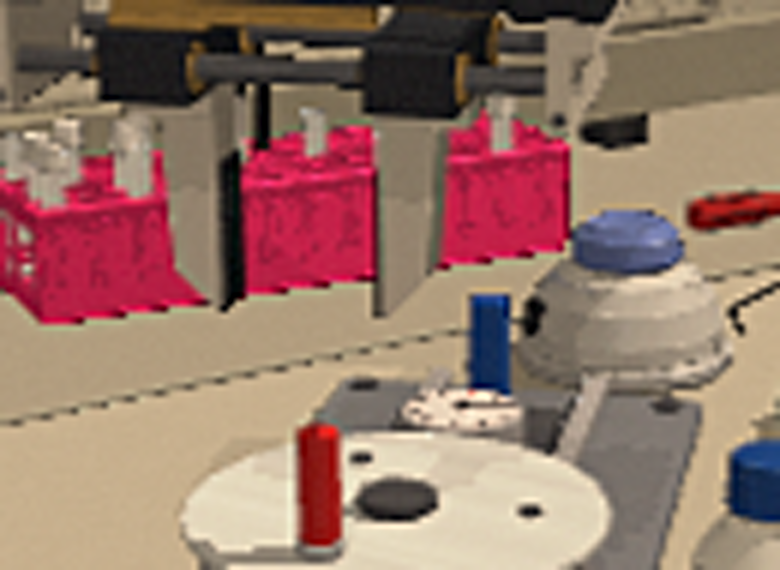

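Call:
send_rows --claw '[0, 0, 0, 0, 0]' --delta_pos '[[-0.007, 0.009, 0.05], [-0.007, 0.009, 0.12], [-0.007, 0.009, 0.2], [-0.007, 0.009, 0.27], [-0.007, 0.009, 0.295]]' --dr '[[0, 0, 0], [0, 0, 0], [0, 0, 0], [0, 0, 0], [0, 0, 0]]'

```text
clock: 8.0
position: [0.4995, 0.1292, 0.0635]
ee_rot: [-2.469, -1.941, 0.004]
force: [0.4, -0.2, -0.3]
width: 0.503
```

Call:
send_rows --claw '[1, 1, 1, 1, 1]' --delta_pos '[[0, 0, 0], [0, 0, 0], [0, 0, 0], [0, 0, 0], [0, 0, 0]]' --dr '[[0, 0, 0], [0, 0, 0], [0, 0, 0], [0, 0, 0], [0, 0, 0]]' --force 12

```text
clock: 8.5
position: [0.5006, 0.1299, 0.0659]
ee_rot: [2.469, 1.941, 0.001]
force: [0.5, -1.1, 3.4]
width: 0.149
```

Run:
```python
from h import *
p,_=imaging.get_image("top");crop(p,225,180,90,65,8,"c8")
p,_=imaging.get_image("side");crop(p,230,140,130,95,6,"s8")
plan([.5003,.1306,.064],-13.7)
```

```text
t 8.6 pos [0.5006 0.1299 0.0659] F [-1.4 -0.9  5. ] w 0.147 -> [0.5003 0.1306 0.064 ]
[ 0.0024 -0.0018  0.0075] [ 0.0004 -0.      0.0005]
```

View pics/s8.png

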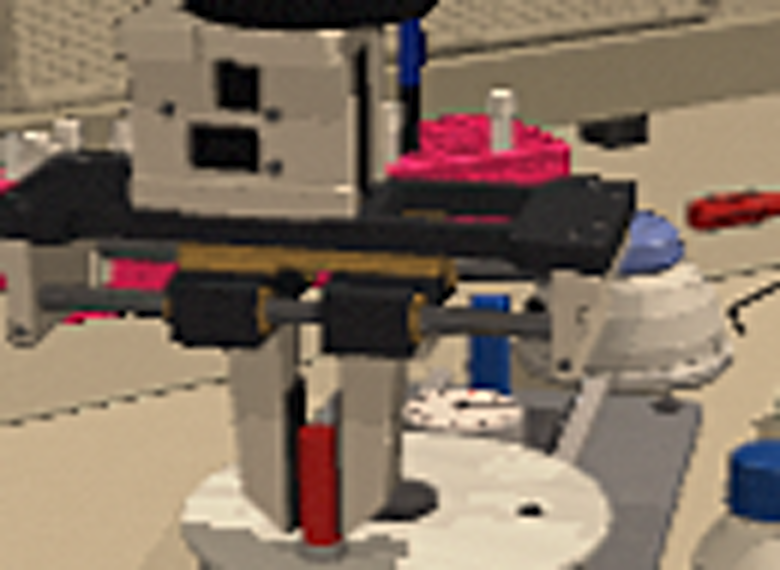

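View pics/c8.png

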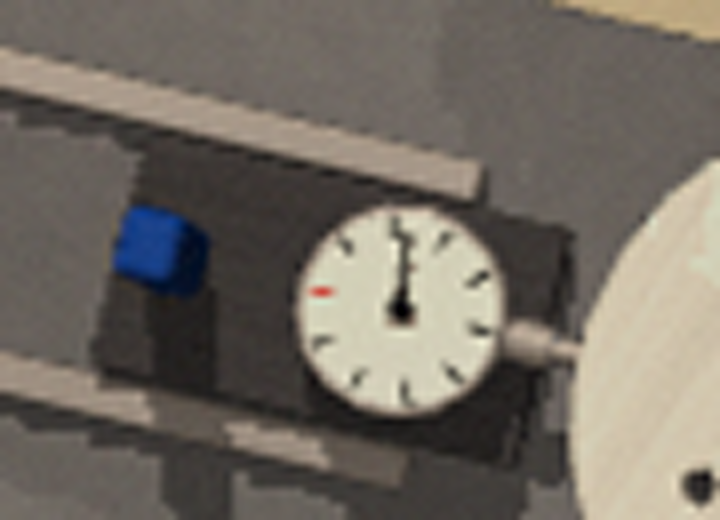

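Gripped the crank at 13.6 mm opening; dial unchanged. In tool axes, x is stand y and y is stand x. Compute the arc steps.

```bash
cat >> h.py <<'E'
def arc(p0,st,n=5,r=.0445):
    a=np.radians(p0+st*np.arange(1,n+1));b=np.radians(p0)
    print(p0,"->",p0+st*n,[[round(r*(np.sin(t)-np.sin(b))/.25,3),round(r*(np.cos(t)-np.cos(b))/.25,3),0] for t in a])
def where():
    s=readout.observe();d=s["position"][:2]-S;x,y=d@xd,d@yd;print("t",s["clock"],"phi",np.degrees(np.arctan2(y,x)).round(1),"r",np.hypot(x,y).round(4),"z",s["position"][2].round(4),"F",s["force"].round(1),"w",s["width"].round(3))
E
python3 - <<'E'
from h import *
where()
for p in range(-110,250,40):arc(p,8)
E
```

```text
Traceback (most recent call last):
  File "h.py", line 27, in where
    s=readout.observe();d=s["position"][:2]-S;x,y=d@xd,d@yd;print("t",s["clock"],"phi",np.degrees(np.arctan2(y,x)).round(1),"r",np.hypot(x,y).round(4),"z",s["position"][2].round(4),"F",s["force"].round(1),"w",s["width"].round(3))
                                                                                                                                                                                                                 ^^^^^^^^^^^^^^^^
AttributeError: 'float' object has no attribute 'round'
```

```bash
sed -i 's/s\["width"\].round(3)/round(float(s["width"]),3)/' h.py
python3 - <<'E'
from h import *
where()
for p in range(-110,250,40):arc(p,8)
E
```

```text
t 8.6 phi -109.9 r 0.0442 z 0.0659 F [-1.4 -0.9  5. ] w 0.147
-110 -> -70 [[np.float64(-0.007), np.float64(0.024), 0], [np.float64(-0.01), np.float64(0.048), 0], [np.float64(-0.01), np.float64(0.073), 0], [np.float64(-0.007), np.float64(0.098), 0], [np.float64(0.0), np.float64(0.122), 0]]
-70 -> -30 [[np.float64(0.01), np.float64(0.023), 0], [np.float64(0.023), np.float64(0.044), 0], [np.float64(0.039), np.float64(0.063), 0], [np.float64(0.058), np.float64(0.079), 0], [np.float64(0.078), np.float64(0.093), 0]]
-30 -> 10 [[np.float64(0.022), np.float64(0.011), 0], [np.float64(0.046), np.float64(0.019), 0], [np.float64(0.07), np.float64(0.023), 0], [np.float64(0.095), np.float64(0.024), 0], [np.float64(0.12), np.float64(0.021), 0]]
10 -> 50 [[np.float64(0.024), np.float64(-0.006), 0], [np.float64(0.047), np.float64(-0.015), 0], [np.float64(0.069), np.float64(-0.028), 0], [np.float64(0.088), np.float64(-0.043), 0], [np.float64(0.105), np.float64(-0.061), 0]]
50 -> 90 [[np.float64(0.015), np.float64(-0.02), 0], [np.float64(0.026), np.float64(-0.042), 0], [np.float64(0.035), np.float64(-0
[... 331 characters left out ...]
]
130 -> 170 [[np.float64(-0.017), np.float64(-0.018), 0], [np.float64(-0.037), np.float64(-0.033), 0], [np.float64(-0.058), np.float64(-0.046), 0], [np.float64(-0.081), np.float64(-0.055), 0], [np.float64(-0.105), np.float64(-0.061), 0]]
170 -> 210 [[np.float64(-0.025), np.float64(-0.003), 0], [np.float64(-0.05), np.float64(-0.002), 0], [np.float64(-0.074), np.float64(0.003), 0], [np.float64(-0.098), np.float64(0.01), 0], [np.float64(-0.12), np.float64(0.021), 0]]
210 -> 250 [[np.float64(-0.021), np.float64(0.014), 0], [np.float64(-0.039), np.float64(0.031), 0], [np.float64(-0.055), np.float64(0.05), 0], [np.float64(-0.068), np.float64(0.071), 0], [np.float64(-0.078), np.float64(0.093), 0]]
```

Call:
send_rows --claw '[1, 1, 1, 1, 1]' --delta_pos '[[-0.007, 0.024, 0], [-0.01, 0.048, 0], [-0.01, 0.073, 0], [-0.007, 0.098, 0], [0, 0.122, 0]]' --dr '[[0, 0, 0], [0, 0, 0], [0, 0, 0], [0, 0, 0], [0, 0, 0]]'

```text
clock: 9.1
position: [0.5299, 0.1227, 0.0658]
ee_rot: [2.469, 1.942, -0.001]
force: [-3.7, 0.0, 8.8]
width: 0.146
```

```bash
cat > look.py <<'E'
import sys
from h import *
where();n=sys.argv[1]
p,_=imaging.get_image("top");crop(p,225,170,150,105,5,"L"+n)
where()
E
python3 look.py 1
```

```text
t 9.1 phi -70.0 r 0.0443 z 0.0658 F [-3.7  0.   8.8] w 0.146
t 9.15 phi -68.0 r 0.0442 z 0.0659 F [2.4 0.3 0.8] w 0.149
```

View pics/L1.png

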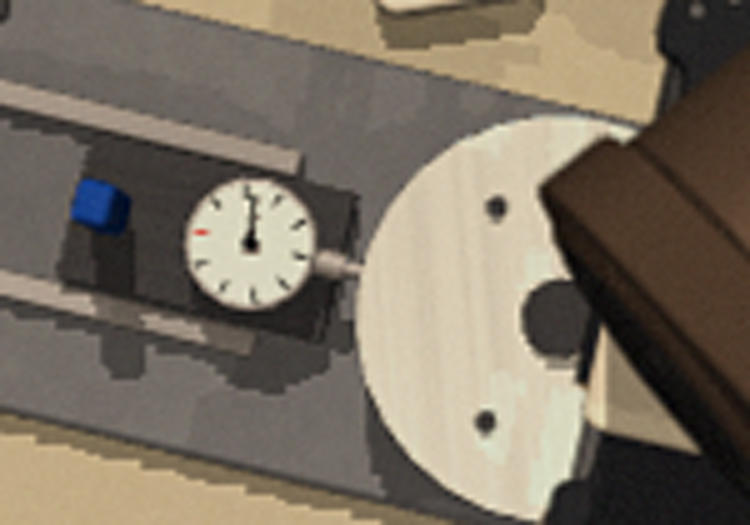

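Disc turned (holes moved about 40° to (495,207) and (485,420)); the needle is unchanged and still points up from the hub at (250,243). Continuing.

Call:
send_rows --claw '[1, 1, 1, 1, 1]' --delta_pos '[[0.01, 0.023, 0], [0.023, 0.044, 0], [0.039, 0.063, 0], [0.058, 0.079, 0], [0.078, 0.093, 0]]' --dr '[[0, 0, 0], [0, 0, 0], [0, 0, 0], [0, 0, 0], [0, 0, 0]]'

```text
clock: 9.65
position: [0.5573, 0.1358, 0.0659]
ee_rot: [2.47, 1.941, -0.001]
force: [-4.3, -0.9, 9.0]
width: 0.15
```

```bash
python3 look.py 2
```

```text
t 9.65 phi -30.0 r 0.0447 z 0.0659 F [-4.3 -0.9  9. ] w 0.15
t 9.7 phi -28.1 r 0.0446 z 0.066 F [1.3 1.6 1.7] w 0.147
```

View pics/L2.png

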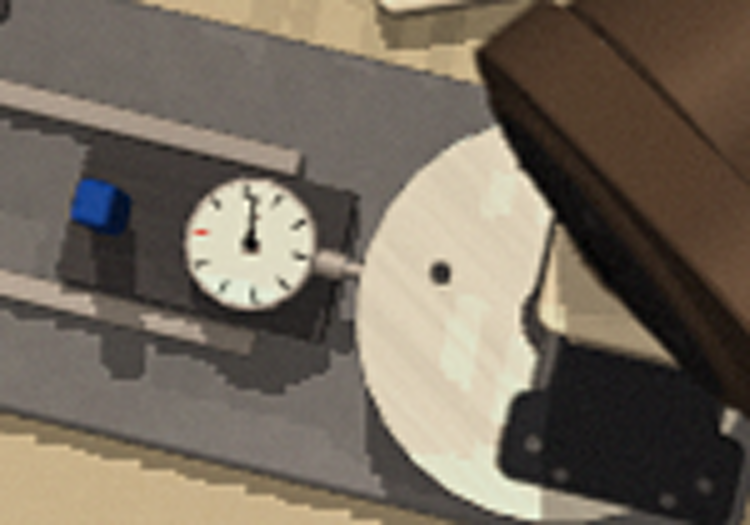

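Needle unchanged. Next 40°.

Call:
send_rows --claw '[1, 1, 1, 1, 1]' --delta_pos '[[0.022, 0.011, 0], [0.046, 0.019, 0], [0.07, 0.023, 0], [0.095, 0.024, 0], [0.12, 0.021, 0]]' --dr '[[0, 0, 0], [0, 0, 0], [0, 0, 0], [0, 0, 0], [0, 0, 0]]'

```text
clock: 10.2
position: [0.5701, 0.1633, 0.0659]
ee_rot: [2.469, 1.94, -0.0]
force: [-0.3, -3.6, 7.8]
width: 0.149
```

```bash
python3 look.py 3
```

```text
t 10.2 phi 9.4 r 0.0452 z 0.0659 F [-0.3 -3.6  7.8] w 0.149
t 10.25 phi 11.6 r 0.0452 z 0.066 F [1.5 1.9 2.4] w 0.145
```

View pics/L3.png

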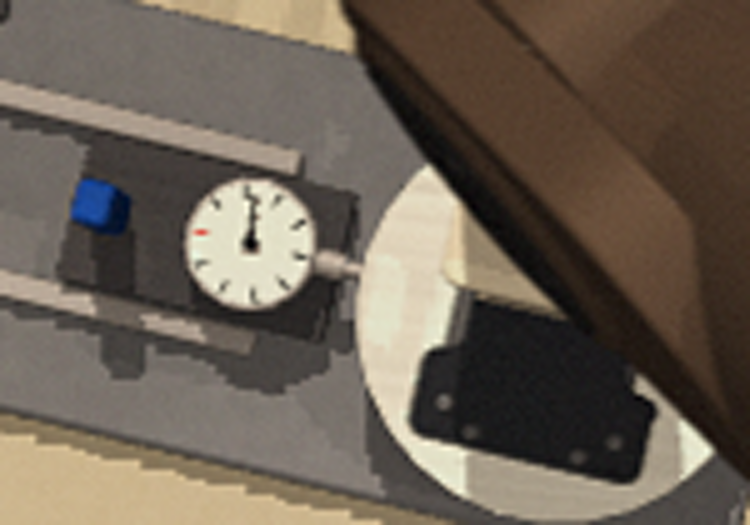

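Needle tip maybe slightly clockwise, at (254,198). Continuing.

Call:
send_rows --claw '[1, 1, 1, 1, 1]' --delta_pos '[[0.024, -0.006, 0], [0.047, -0.015, 0], [0.069, -0.028, 0], [0.069, -0.028, 0], [0.069, -0.028, 0]]' --dr '[[0, 0, 0], [0, 0, 0], [0, 0, 0], [0, 0, 0], [0, 0, 0]]'

```text
clock: 10.75
position: [0.5672, 0.1837, 0.0659]
ee_rot: [-2.469, -1.943, -0.003]
force: [0.8, 2.2, 5.1]
width: 0.148
```

```bash
python3 look.py 4
python3 - <<'E'
from h import *
arc(34,8);arc(34,4)
E
```

```text
t 10.75 phi 35.6 r 0.0455 z 0.0659 F [0.8 2.2 5.1] w 0.148
t 10.8 phi 35.6 r 0.0455 z 0.0659 F [0.9 2.2 5.1] w 0.149
34 -> 74 [[np.float64(0.02), np.float64(-0.015), 0], [np.float64(0.037), np.float64(-0.033), 0], [np.float64(0.051), np.float64(-0.053), 0], [np.float64(0.063), np.float64(-0.075), 0], [np.float64(0.072), np.float64(-0.099), 0]]
34 -> 54 [[np.float64(0.01), np.float64(-0.007), 0], [np.float64(0.02), np.float64(-0.015), 0], [np.float64(0.029), np.float64(-0.024), 0], [np.float64(0.037), np.float64(-0.033), 0], [np.float64(0.044), np.float64(-0.043), 0]]
```

View pics/L4.png

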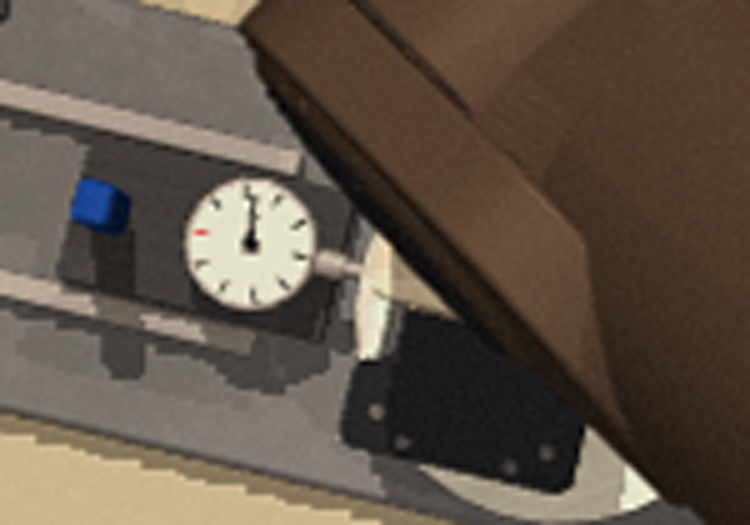

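No change; the dial will soon be hidden, so I'll add the side view.

Call:
send_rows --claw '[1, 1, 1, 1, 1]' --delta_pos '[[0.02, -0.015, 0], [0.037, -0.033, 0], [0.051, -0.053, 0], [0.051, -0.053, 0], [0.051, -0.053, 0]]' --dr '[[0, 0, 0], [0, 0, 0], [0, 0, 0], [0, 0, 0], [0, 0, 0]]'

```text
clock: 11.3
position: [0.5569, 0.1993, 0.0659]
ee_rot: [-2.468, -1.943, -0.003]
force: [0.3, 2.4, 5.8]
width: 0.149
```

```bash
cat > look.py <<'E'
import sys
from h import *
where();n=sys.argv[1]
p,_=imaging.get_image("top");a=cv2.resize(p[170:275,225:375],None,fx=4,fy=4,interpolation=cv2.INTER_CUBIC)
q,_=imaging.get_image("side");b=cv2.resize(q[195:217,290:320],(600,440)[:2],interpolation=cv2.INTER_CUBIC)[:176*2]
b=cv2.resize(b,(300,int(352/2)))
c=np.zeros((600,600,3),np.uint8);c[:420]=a;c[424:424+176,:300]=b
c[424:424+176,300:600]=cv2.resize(q[150:238,240:390],(300,176))
cv2.imwrite(f"pics/L{n}.png",c);where()
E
python3 look.py 5
python3 - <<'E'
from h import *
arc(58,8);arc(58,4)
E
```

```text
t 11.3 phi 59.3 r 0.0457 z 0.0659 F [0.3 2.4 5.8] w 0.149
t 11.4 phi 59.4 r 0.0457 z 0.0659 F [1.2 2.1 6.9] w 0.149
58 -> 98 [[np.float64(0.012), np.float64(-0.022), 0], [np.float64(0.02), np.float64(-0.045), 0], [np.float64(0.025), np.float64(-0.07), 0], [np.float64(0.027), np.float64(-0.094), 0], [np.float64(0.025), np.float64(-0.119), 0]]
58 -> 78 [[np.float64(0.006), np.float64(-0.011), 0], [np.float64(0.012), np.float64(-0.022), 0], [np.float64(0.016), np.float64(-0.033), 0], [np.float64(0.02), np.float64(-0.045), 0], [np.float64(0.023), np.float64(-0.057), 0]]
```

View pics/L5.png

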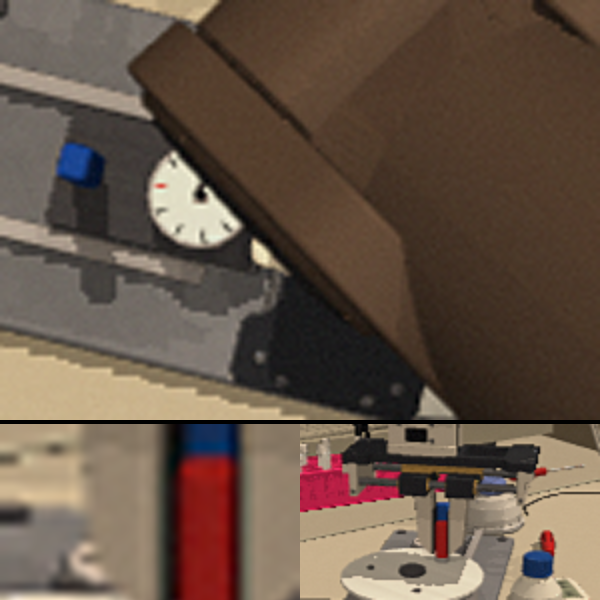

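The dial is hidden by the arm at this crank angle. I'll go through this sector watching the tangential force.

Call:
send_rows --claw '[1, 1, 1, 1, 1]' --delta_pos '[[0.006, -0.011, 0], [0.012, -0.022, 0], [0.016, -0.033, 0], [0.02, -0.045, 0], [0.023, -0.057, 0]]' --dr '[[0, 0, 0], [0, 0, 0], [0, 0, 0], [0, 0, 0], [0, 0, 0]]'

```text
clock: 11.9
position: [0.5454, 0.2076, 0.0659]
ee_rot: [2.469, 1.942, 0.004]
force: [4.4, 0.1, 5.0]
width: 0.15
```

```bash
cat >> h.py <<'E'
def tang():
    s=readout.observe();d=s["position"][:2]-S;x,y=d@xd,d@yd;r=np.hypot(x,y);F=s["force"][:2];fx,fy=F@xd,F@yd
    print("phi",np.degrees(np.arctan2(y,x)).round(1),"r",r.round(4),"tang",((-y*fx+x*fy)/r).round(2),"rad",((x*fx+y*fy)/r).round(2))
E
python3 - <<'E'
from h import *
tang()
for p in(78,98,118,138,158):arc(p,4)
E
```

```text
phi 77.2 r 0.0457 tang -3.93 rad 2.04
78 -> 98 [[np.float64(0.002), np.float64(-0.012), 0], [np.float64(0.003), np.float64(-0.025), 0], [np.float64(0.004), np.float64(-0.037), 0], [np.float64(0.003), np.float64(-0.049), 0], [np.float64(0.002), np.float64(-0.062), 0]]
98 -> 118 [[np.float64(-0.002), np.float64(-0.012), 0], [np.float64(-0.005), np.float64(-0.024), 0], [np.float64(-0.009), np.float64(-0.036), 0], [np.float64(-0.014), np.float64(-0.048), 0], [np.float64(-0.019), np.float64(-0.059), 0]]
118 -> 138 [[np.float64(-0.006), np.float64(-0.011), 0], [np.float64(-0.013), np.float64(-0.021), 0], [np.float64(-0.021), np.float64(-0.031), 0], [np.float64(-0.029), np.float64(-0.04), 0], [np.float64(-0.038), np.float64(-0.049), 0]]
138 -> 158 [[np.float64(-0.01), np.float64(-0.008), 0], [np.float64(-0.02), np.float64(-0.015), 0], [np.float64(-0.03), np.float64(-0.022), 0], [np.float64(-0.041), np.float64(-0.028), 0], [np.float64(-0.052), np.float64(-0.033), 0]]
158 -> 178 [[np.float64(-0.012), np.float64(-0.004), 0], [np.float64(-0.024), np.float64(-0.008), 0], [np.float64(-0.036), np.float64(-0.01), 0], [np.float64(-0.048), np.float64(-0.012), 0], [np.float64(-0.06), np.float64(-0.013), 0]]
```

Call:
send_rows --claw '[1, 1, 1, 1, 1]' --delta_pos '[[0.002, -0.012, 0], [0.003, -0.025, 0], [0.004, -0.037, 0], [0.003, -0.049, 0], [0.002, -0.062, 0]]' --dr '[[0, 0, 0], [0, 0, 0], [0, 0, 0], [0, 0, 0], [0, 0, 0]]'

```text
clock: 12.4
position: [0.5301, 0.2122, 0.0659]
ee_rot: [-2.469, -1.942, -0.004]
force: [3.1, 1.8, 6.0]
width: 0.15
```

```bash
python3 -c "
from h import *
tang()"; python3 look.py 6
```

```text
phi 97.3 r 0.0458 tang -2.87 rad 2.17
t 12.4 phi 97.3 r 0.0458 z 0.0659 F [3.1 1.8 6. ] w 0.15
t 12.5 phi 98.8 r 0.0458 z 0.0659 F [-0.7  1.8  8.9] w 0.15
```

View pics/L6.png

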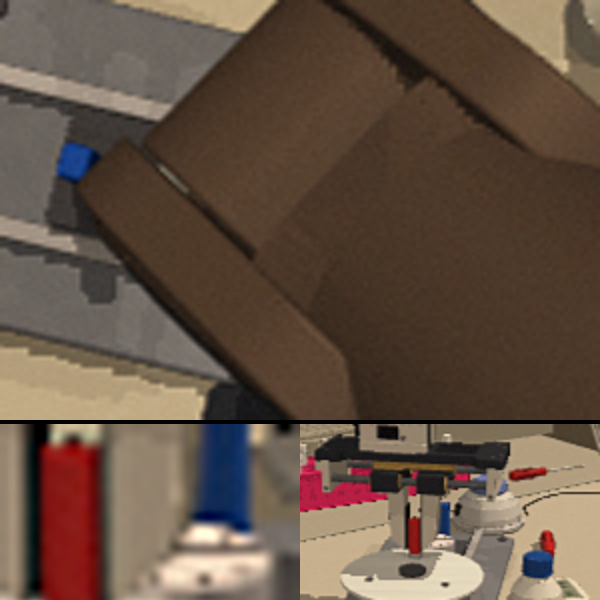

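```bash
cat > side.py <<'E'
import sys
from h import *
tang();q,_=imaging.get_image("side");crop(q,290,196,40,22,18,"S"+sys.argv[1]);tang()
E
python3 side.py 6
```

```text
phi 98.8 r 0.0458 tang 0.81 rad 1.73
phi 98.9 r 0.0458 tang 1.44 rad 2.11
```

View pics/S6.png

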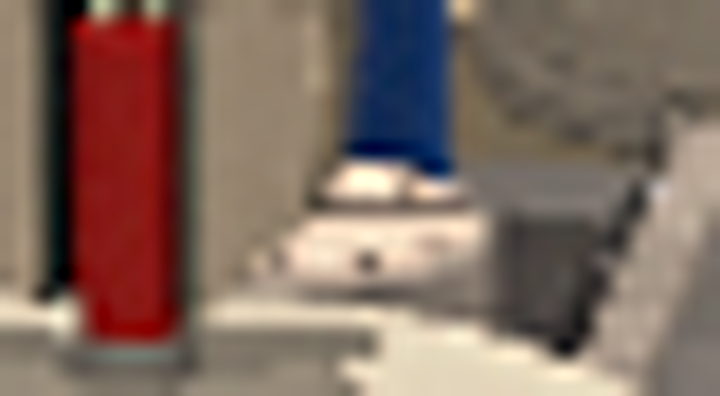

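Side view: needle still horizontal to the right, as before (about 2.2). Continuing.

Call:
send_rows --claw '[1, 1, 1, 1, 1]' --delta_pos '[[-0.002, -0.012, 0], [-0.005, -0.024, 0], [-0.009, -0.036, 0], [-0.014, -0.048, 0], [-0.019, -0.059, 0]]' --dr '[[0, 0, 0], [0, 0, 0], [0, 0, 0], [0, 0, 0], [0, 0, 0]]'

```text
clock: 13.05
position: [0.5144, 0.2111, 0.0659]
ee_rot: [-2.469, -1.942, -0.004]
force: [3.3, 1.4, 6.2]
width: 0.143
```

```bash
python3 side.py 7
```

```text
phi 117.2 r 0.0457 tang -3.57 rad 0.62
phi 118.2 r 0.0457 tang 0.39 rad 1.2
```

View pics/S7.png

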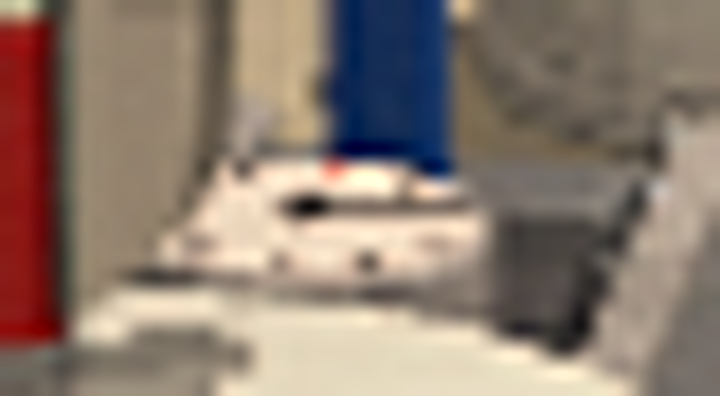

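Still unchanged (hub (308,207), needle right). Next.

Call:
send_rows --claw '[1, 1, 1, 1, 1]' --delta_pos '[[-0.006, -0.011, 0], [-0.013, -0.021, 0], [-0.021, -0.031, 0], [-0.029, -0.04, 0], [-0.038, -0.049, 0]]' --dr '[[0, 0, 0], [0, 0, 0], [0, 0, 0], [0, 0, 0], [0, 0, 0]]'

```text
clock: 13.6
position: [0.5001, 0.2048, 0.0659]
ee_rot: [-2.468, -1.942, -0.003]
force: [3.6, 1.8, 6.6]
width: 0.146
```

```bash
python3 side.py 8
```

```text
phi 136.9 r 0.0456 tang -4.0 rad -0.45
phi 137.9 r 0.0455 tang 0.86 rad 1.77
```

View pics/S8.png

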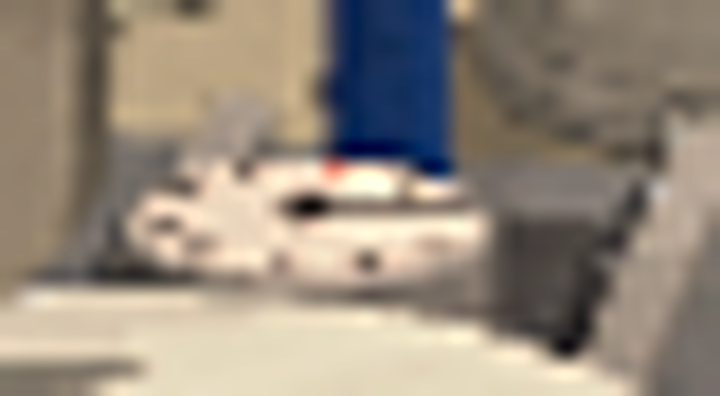

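Unchanged. Next.

Call:
send_rows --claw '[1, 1, 1, 1, 1]' --delta_pos '[[-0.01, -0.008, 0], [-0.02, -0.015, 0], [-0.03, -0.022, 0], [-0.041, -0.028, 0], [-0.052, -0.033, 0]]' --dr '[[0, 0, 0], [0, 0, 0], [0, 0, 0], [0, 0, 0], [0, 0, 0]]'

```text
clock: 14.15
position: [0.4894, 0.1947, 0.0659]
ee_rot: [-2.468, -1.943, -0.005]
force: [3.9, 4.3, 3.9]
width: 0.149
```

```bash
python3 side.py 9
```

```text
phi 155.5 r 0.0453 tang -5.77 rad -0.45
phi 156.5 r 0.0453 tang -1.02 rad 1.04
```

View pics/S9.png

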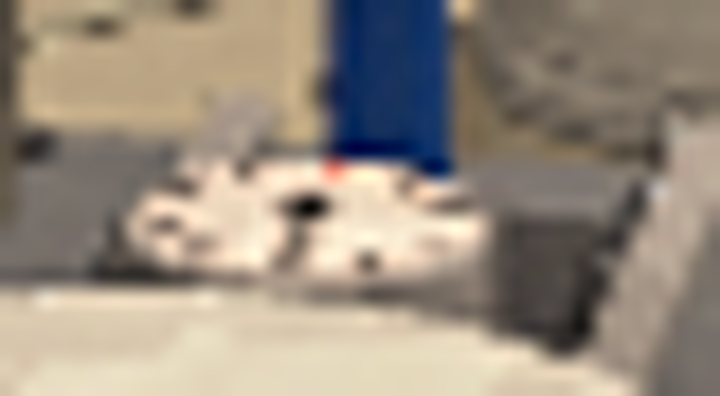

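The needle has jumped: it now points at mark 5 (285,265), so we are on the flank, at about a 2.7 mm rise. Checking whether the top view shows the dial.

```bash
python3 look.py 10; python3 -c "
from h import *
arc(156.5,2.2)"
```

```text
t 14.2 phi 156.5 r 0.0453 z 0.0658 F [-0.2  1.4  8.9] w 0.148
t 14.3 phi 157.2 r 0.0453 z 0.0658 F [0.8 1.1 9.6] w 0.149
156.5 -> 167.5 [[np.float64(-0.006), np.float64(-0.003), 0], [np.float64(-0.013), np.float64(-0.005), 0], [np.float64(-0.019), np.float64(-0.007), 0], [np.float64(-0.026), np.float64(-0.009), 0], [np.float64(-0.032), np.float64(-0.011), 0]]
```

View pics/L10.png

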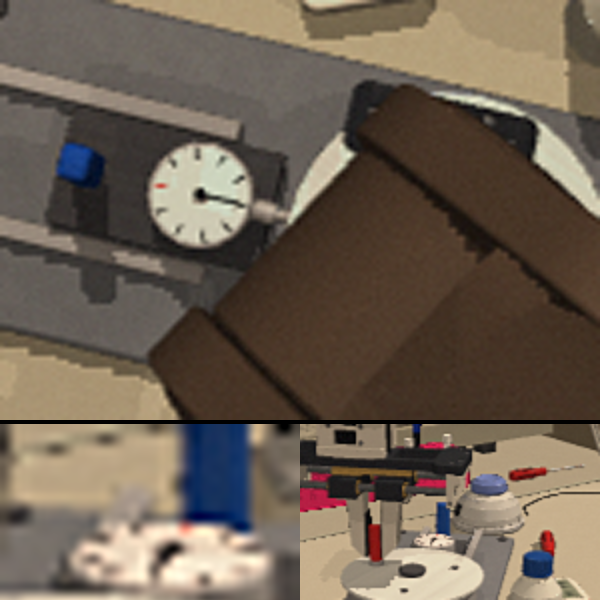

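The top view now shows the whole dial; needle at mark 5 (5.0 mm). The peak should read about 6.2. Advancing about 11°.

Call:
send_rows --claw '[1, 1, 1, 1, 1]' --delta_pos '[[-0.006, -0.003, 0], [-0.013, -0.005, 0], [-0.019, -0.007, 0], [-0.026, -0.009, 0], [-0.03, -0.011, 0]]' --dr '[[0, 0, 0], [0, 0, 0], [0, 0, 0], [0, 0, 0], [0, 0, 0]]'

```text
clock: 14.8
position: [0.4851, 0.1881, 0.0659]
ee_rot: [-2.468, -1.942, -0.006]
force: [5.0, 5.2, 4.3]
width: 0.15
```

```bash
cat > dial.py <<'E'
import sys
from h import *
imaging.get_image("side");tang();q,_=imaging.get_image("top");crop(q,258,200,38,36,16,"D"+sys.argv[1]);tang()
E
python3 dial.py 1;python3 -c "
from h import *
arc(168,1.5)"
```

```text
phi 165.8 r 0.0452 tang -4.34 rad -0.71
phi 166.0 r 0.0452 tang -4.47 rad -1.77
168 -> 175.5 [[np.float64(-0.005), np.float64(-0.001), 0], [np.float64(-0.009), np.float64(-0.002), 0], [np.float64(-0.014), np.float64(-0.002), 0], [np.float64(-0.018), np.float64(-0.003), 0], [np.float64(-0.023), np.float64(-0.003), 0]]
```

View pics/D1.png

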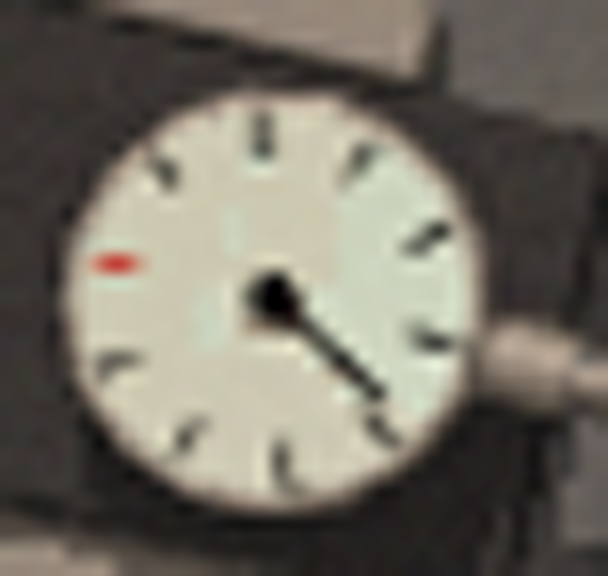

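Needle about 5.8 (just before mark 6), still climbing. A few degrees more.

Call:
send_rows --claw '[1, 1, 1, 1, 1]' --delta_pos '[[-0.004, -0.001, 0], [-0.008, -0.002, 0], [-0.012, -0.002, 0], [-0.014, -0.002, 0], [-0.014, -0.002, 0]]' --dr '[[0, 0, 0], [0, 0, 0], [0, 0, 0], [0, 0, 0], [0, 0, 0]]'

```text
clock: 15.4
position: [0.4836, 0.1847, 0.0659]
ee_rot: [-2.468, -1.942, -0.005]
force: [3.2, 4.2, 4.8]
width: 0.15
```

```bash
python3 dial.py 2
```

```text
phi 170.2 r 0.0451 tang -5.16 rad -1.65
phi 170.2 r 0.0451 tang -5.76 rad -0.92
```

View pics/D2.png

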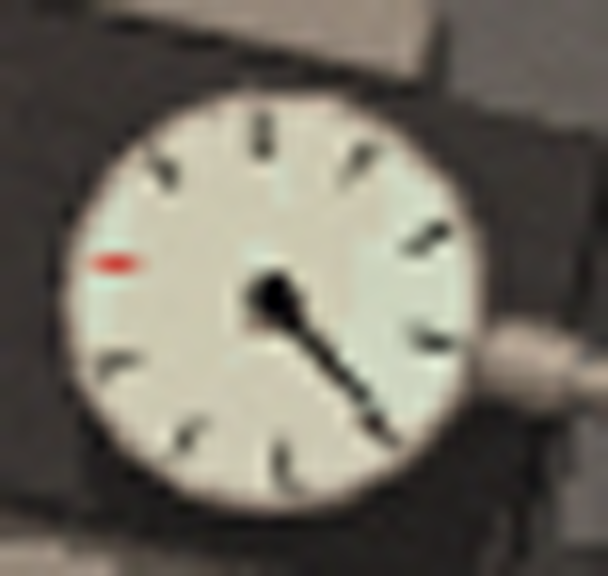

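Needle right at mark 6. A bit more to find the maximum.

Call:
send_rows --claw '[1, 1, 1, 1, 1]' --delta_pos '[[-0.004, 0, 0], [-0.008, -0.001, 0], [-0.012, -0.001, 0], [-0.014, -0.001, 0], [-0.014, -0.001, 0]]' --dr '[[0, 0, 0], [0, 0, 0], [0, 0, 0], [0, 0, 0], [0, 0, 0]]'

```text
clock: 16.0
position: [0.4824, 0.1814, 0.0659]
ee_rot: [-2.468, -1.943, -0.004]
force: [1.9, 4.9, 6.2]
width: 0.15
```

```bash
python3 dial.py 3
```

```text
phi 174.8 r 0.0451 tang -4.77 rad -1.53
phi 174.8 r 0.0451 tang -3.92 rad -1.02
```

View pics/D3.png

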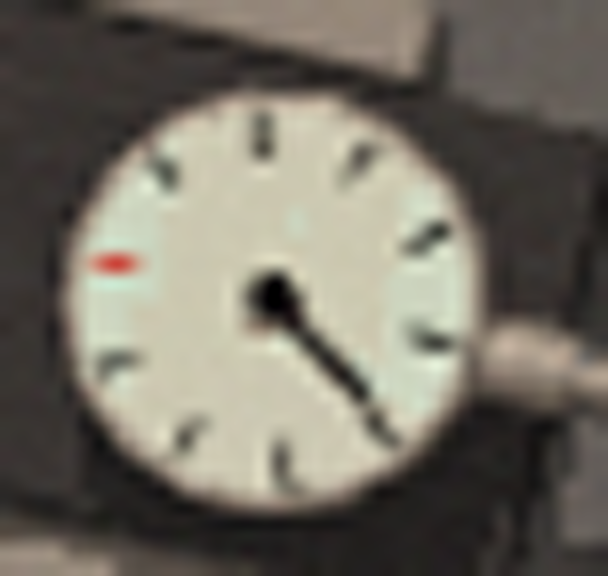

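Needle is slightly back from mark 6 at 175°, so the peak lies near 172°. Going back about 3° and relaxing the push.

Call:
send_rows --claw '[1, 1, 1, 1, 1]' --delta_pos '[[0.004, 0, 0], [0.008, 0, 0], [0.012, 0.001, 0], [0.012, 0.001, 0], [0.012, 0.001, 0]]' --dr '[[0, 0, 0], [0, 0, 0], [0, 0, 0], [0, 0, 0], [0, 0, 0]]'

```text
clock: 16.6
position: [0.4826, 0.1819, 0.0658]
ee_rot: [2.469, 1.941, -0.001]
force: [-0.2, -3.8, 13.1]
width: 0.147
```

```bash
python3 dial.py 4
```

```text
phi 174.1 r 0.0451 tang 1.9 rad -0.48
phi 174.0 r 0.0451 tang 2.36 rad -1.02
```

View pics/D4.png

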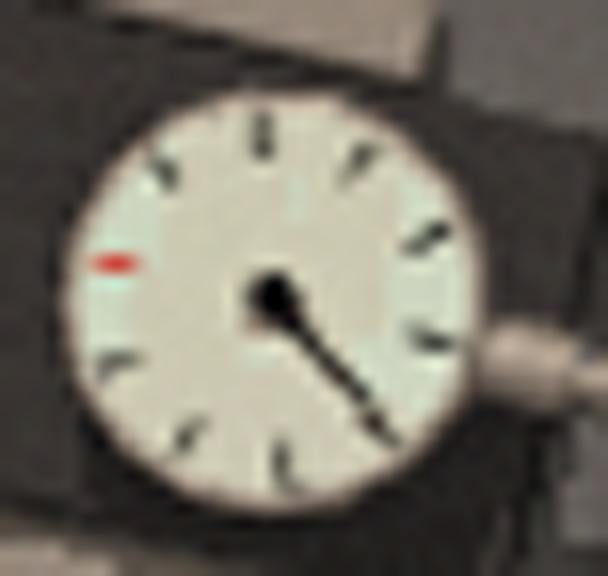

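At mark 6 again. One small step back, then release and lift.

Call:
send_rows --claw '[1, 1, 1, 1, 1]' --delta_pos '[[0.003, 0, 0], [0.006, 0, 0], [0.006, 0, 0], [0.004, 0, 0], [0.003, 0, 0]]' --dr '[[0, 0, 0], [0, 0, 0], [0, 0, 0], [0, 0, 0], [0, 0, 0]]'

```text
clock: 17.2
position: [0.4827, 0.1825, 0.0658]
ee_rot: [2.469, 1.941, -0.001]
force: [0.3, -3.4, 12.0]
width: 0.147
```

```bash
python3 -c "
from h import *
tang()"
```

```text
phi 173.2 r 0.0451 tang 3.1 rad -1.53
```

Call:
send_rows --claw '[0.6, 0.4, 0.2, 0, 0]' --delta_pos '[[0, 0, 0], [0, 0, 0], [0, 0, 0], [0, 0, 0], [0, 0, 0]]' --dr '[[0, 0, 0], [0, 0, 0], [0, 0, 0], [0, 0, 0], [0, 0, 0]]'

```text
clock: 17.7
position: [0.4827, 0.1832, 0.0651]
ee_rot: [-2.469, -1.942, 0.001]
force: [0.1, 0.7, 0.3]
width: 0.481
```

```bash
python3 dial.py 5
```

```text
phi 172.3 r 0.0453 tang 0.4 rad -0.32
phi 172.3 r 0.0453 tang -0.69 rad 0.29
```

View pics/D5.png

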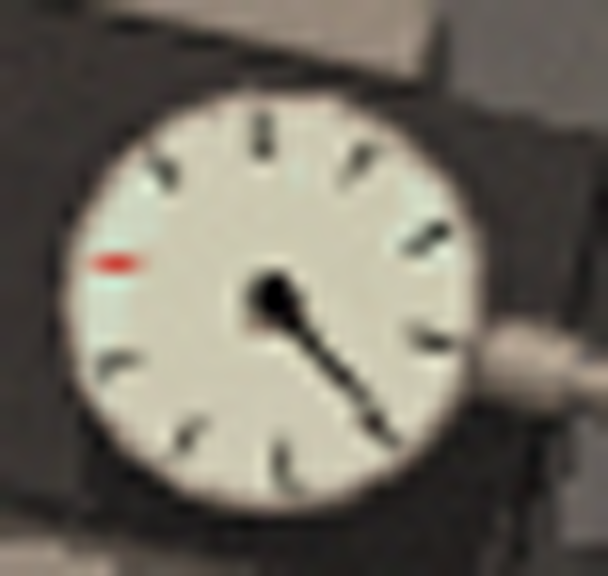

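Released with the needle still at mark 6, the maximum. Lifting straight up.

Call:
send_rows --claw '[0, 0, 0, 0, 0]' --delta_pos '[[0, 0, -0.05], [0, 0, -0.15], [0, 0, -0.3], [0, 0, -0.45], [0, 0, -0.5]]' --dr '[[0, 0, 0], [0, 0, 0], [0, 0, 0], [0, 0, 0], [0, 0, 0]]'

```text
clock: 18.3
position: [0.4844, 0.1846, 0.1949]
ee_rot: [2.468, 1.941, 0.009]
force: [0.4, 0.3, 0.8]
width: 0.502
```

Call:
send_rows --claw '[0, 0, 0, 0, 0]' --delta_pos '[[-0.1, 0, 0], [-0.2, 0, 0], [-0.3, 0, 0], [-0.4, 0, 0], [-0.4, 0, 0]]' --dr '[[0, 0, 0], [0, 0, 0], [0, 0, 0], [0, 0, 0], [0, 0, 0]]'

```text
clock: 18.8
position: [0.4585, 0.0825, 0.1904]
ee_rot: [2.473, 1.936, -0.004]
force: [0.5, 0.4, 0.5]
width: 0.5
```

```bash
python3 dial.py 6; python3 look.py 11
```

```text
phi -115.0 r 0.1055 tang -0.44 rad 0.06
phi -115.4 r 0.1042 tang 0.04 rad -0.33
t 18.9 phi -115.4 r 0.1042 z 0.1907 F [0.2 0.2 0.1] w 0.498
t 19.0 phi -115.7 r 0.1031 z 0.1907 F [-0.2  0.8 -0. ] w 0.497
```

View pics/D6.png

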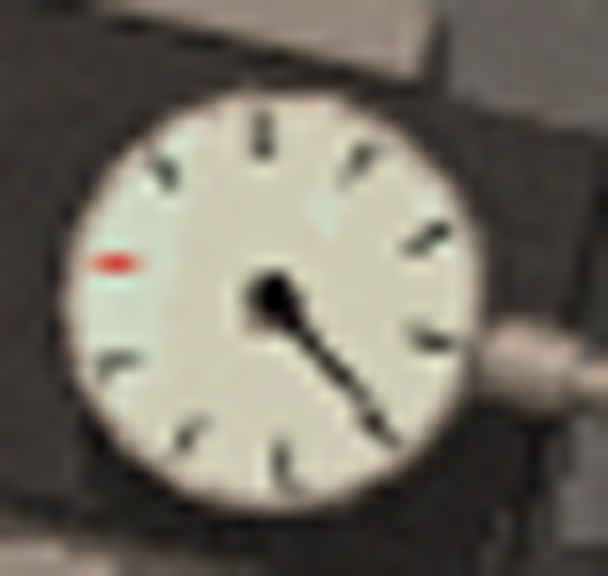

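View pics/L11.png

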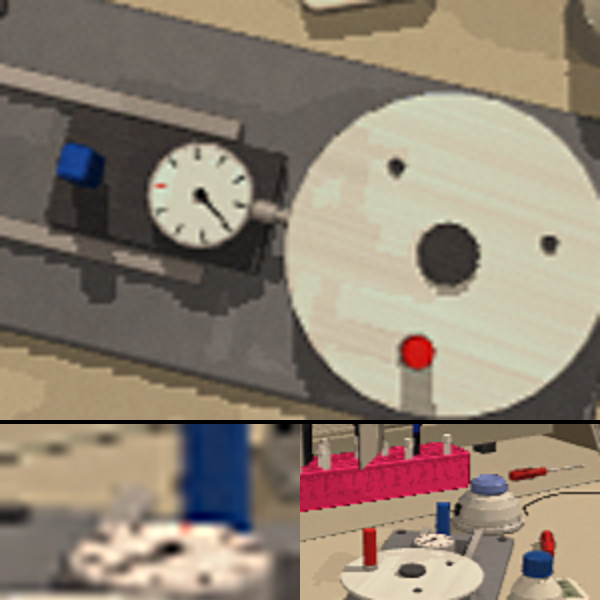

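The gripper is clear, the needle holds at mark 6 (6 mm) and the scene is undisturbed. Handing in.

```bash
python3 -c "
from cell import arm
print(arm.sign_off())"
```

```text
the job is handed in; nothing more can be done
None
```

I slid the indicator up by its blue block until the plunger was on the rim. I then turned the disc by its crank until the high spot was under the plunger, and handed the job in at about 19 s on the robot's clock. I got no verdict.

- **Press on the round rim:** the dial read about 2.2 mm, a little short of the 3 mm asked for but inside the 1.5–4.5 mm window.
- **Finding the high spot:** I turned the crank about 285° counter-clockwise. The dial read about 5.8 at a crank angle of 166°, 6.0 at 170° and slightly less at 175°, so I went back to about 172–173° and let go there.
- **Last check:** with the gripper well clear, the needle still stood at mark 6. That is about 6 mm pressed in, a rise of roughly 3.8 mm over the round rim; the given rise is 4 mm. The largest reading I saw was about 6 mm, well below the 9.2 mm limit.
- **Bystanders:** the bottle, timer and screwdriver looked unmoved as far as they showed in the pictures. I did not measure their positions again.
- **Checks that were weaker:**
  - The dial was hidden from the top camera for crank angles of about 60–140°. Over about 60–97° I went by crank force alone, with no sign of a rise; from about 99° the side camera showed the dial unchanged.
  - The rise measured near the peak (3.5–3.8 mm) did not quite fit the simple cosine shape I had assumed for the high spot. I therefore took the peak from the highest dial reading instead.

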